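Find the high spot of a drive wheel on the run-out stand

TASK

Check this drive wheel on the run-out stand: push the gauge carriage gently up its slide until the gauge's sprung tip bears lightly on the tyre, then turn the wheel slowly by its spokes and feel for its highest spot. Leave the wheel standing still with the top of that high spot right under the gauge tip, so that it can be marked; a smaller swelling on the same tyre is not the one we want. Never force the wheel or jam the gauge, and leave the marker, the side cutters and the hex keys where they lie.

Things in the scene. Friction and masses are not known exactly. Their poses are not given: they have to be found in the camera images.
- stand: Blue run-out stand fixed to the table, base 120 x 326 x 18 mm; origin under the spindle at table height, z up, y along the slide from spindle to gauge. The wheel turns without limit on it, with 0.03 N m drag (and 0.03 N m s), and stays where left. With the tip on the tyre (friction 0.25) it turns lightly, clearly stiffer while the tip climbs a swelling, easier while it comes down.
- wheel: Drive wheel flat on the upright spindle: grey hub (18 mm radius, nut top 102 mm high), web and spokes, black tyre 50 to 82 mm above the table. Origin on the axis at table height, x along one of 3 spokes. Tyre radius 90 mm but for a high spot of 3.5 mm (19 degrees either side of its top) and, 62 degrees anticlockwise of it, a swelling of 1.6 mm: at unknown angles, not under the tip at first.
- spoke (a point): Middle of one spoke, 46 mm from the axis, 76 mm above the table. The 3 spokes, 120 degrees apart, are 14 mm wide and stand up from the web (68 mm above the table) to 84.5 mm. The pockets between them reach from the hub to the rim (18 to 70 mm radius, rim top 82 mm high): a closed gripper lowered into one, tips 4 mm above the web and 46 mm from the axis, can push a spoke round.
- gauge_tip: Round end (9 mm ball) of a dial gauge's sprung plunger, 63 mm above the table. Origin at its foremost point, which faces the spindle; y points level along the slide, away from the wheel. It gives up to 9 mm along +y, 1 N per mm. When it rests on the tyre, its distance from the spindle axis is the tyre's radius there, less about 0.1 mm per N of load.
- dial (a point): Centre of the white face of the dial gauge, 76 mm above the table; 53 mm across, face up. It sits on an aluminium carriage and moves with it. The red needle turns clockwise 0.7 rad for each mm the tip is pushed in.
- push_plate (a point): Centre of the rear face of the aluminium push plate at the back of the gauge carriage, 95 mm above the table; axes as the gauge tip. Plate 40 mm wide, 10 thick, top 122 mm above the table, 5 mm behind the dial. Pushed along -y, it slides the carriage to the wheel against 10 N friction, which holds it where left (travel 34 mm). At first the tip is 10 to 22 mm off the tyre.
- marker_mid (a point): Middle of a black and white marker pen lying on the table, 135 mm long.
- side_cutters_mid (a point): Middle of a pair of side cutters with red handles lying on the table, 133 mm long.
- hex_keys_mid (a point): Middle of a blue folding hex key set lying on the table, 90 mm long.

How it is judged:
On the way:
1. the gauge tip has been brought to bear on the true part of the tyre (contact force between gauge_tip and wheel above 0.6 N and horizontal distance between gauge_tip and wheel below 0.0912 m), for 0.2 s.
At the end, for the whole second after the job is handed in: The wheel is at rest with the gauge tip bearing on it (more than 0.6 N) at the top of the high spot: the tip stands more than 92.2 mm from the spindle axis (at the very top it stands at about 92.8 mm under a light load), so the top of the high spot is within about 8 degrees of the tip (horizontal distance between gauge_tip and wheel above 0.0922 m and contact force between gauge_tip and wheel above 0.6 N and angular speed of wheel below 0.05 rad/s); the robot touches nothing.
It fails at once if the gauge is jammed against the wheel (more than 10 N on its tip) (contact force between gauge_tip and wheel above 10 N).
It fails at once if the wheel is forced (more than 15 N from the gripper) (contact force between the fingers and wheel above 15 N).
It fails at once if the wheel is spun, not turned slowly (over 2 rad/s) (angular speed of wheel above 2 rad/s).
It fails at once if the marker, the side cutters or the hex keys are knocked away (moved over 20 mm) (distance of any of marker_mid, side_cutters_mid, hex_keys_mid from where it was at the start of the episode above 0.02 m).
It also fails if it takes over 72 s, if anything falls off the work surface, if the arm or the gripper's body presses on something with over 40 N, if the wrist force passes 120 N, or if a joint passes its speed limit or range.

ROBOT

A 6-joint arm with a two-finger parallel gripper is mounted at the origin on a cart in front of the work surface, level with it; the furniture and walls round the work are solid. World frame = base frame: x ahead of the robot, y to its left, z up, the work surface at z = 0. Lengths are in m, angles in rad, forces in N, time in s.
With the tool pointing down it reaches from about 0.275 to 0.825 m from the base axis. Payload 5.2 kg.
Tool frame: the origin (TCP) lies midway between the tips of the shut fingers; the grasp point (between the pads) lies 19 mm behind it (robot.pinch_z is the distance from the TCP to the grasp point, in m); z points along the fingers, y is the line along which they close (so a half turn about z gives the same grasp; the last joint's range is limited). The gripper opens to 93 mm and grips with 3 to 60 N. Pads are 15 mm wide; open, the fingers measure 128 mm over their backs; the gripper's body (75 mm by 188 mm) begins 65 mm behind the grasp point.
Start: joints at [-1.375, 0.259, 1.535, -0, 1.348, -0.203], TCP at [0.214, -0.507, 0.219] pointing down, gripper open.
Joint ranges: [-3.14, 3.14], [-0.91, 2.08], [0.19, 2.58], [-1.22, 4.36], [0.22, 2.71], [-3.12, 3.12]. Speed limits (rad/s): [2.57, 2.57, 3.14, 3.14, 3.14, 3.14].

INTERFACE

Orientations are given as a rotation vector (axis times angle).
In Python, from plant import get_state, vision, job, robot gives the robot as it stands.
- The arm moves only by the shell command python3 -m handwheel 'ROWS' [FORCE]. ROWS is JSON, a list that holds one entry, the list of rows, each a list of 5 numbers: the opening, from -1 (shut) to 1 (fully open), so that 0 is half open, then the shift along the tool's x, y, z in units of 40 mm (1.0 is 40 mm), then the turn about the tool's z in units of 10 degrees (1.0 is 10 degrees). A call has 1 to 20 rows; each row shifts and turns the commanded pose from where the row before left it, along the tool's axes as they then stand; what a row does not reach is not made up. A row lasts 1/8 s, in which the tool goes at most 62.5 mm and 10.7 degrees, less where a joint would pass 70% of its speed; a pose out of reach is approached as far as the arm can. A call is refused whole if a number of a shift passes 1 or a number of a turn 1, either way. A call with a gripper value outside its range is refused whole. The fingers move at their own pace and stop on an object; FORCE is the grip in N (left out, the last holds). Time passes only in rows, so rows that do not move let the fingers close. It gives the time, the measured TCP pose, the force, the opening and the grip force at its end, in the units of the state.
- get_state(): the state, without advancing time (a new reading comes with each control period).
- vision.read_camera(name): name is "scene" or "top" or "wrist"; returns the picture (480x640x3 uint8, red, green, blue); there is no depth.
- vision.calibration(name): a dict with "K" (3x3 intrinsics, pixels), "rvec" (rotation vector, rad) and "tvec" (3), from world to camera coordinates, as OpenCV has them. Camera axes: x right, y down, z forward; pixel columns grow to the right and rows downward; lengths in m; the calibration is good to about 2 mm. A picture is of the moment at which its call begins: read the wrist's pose just before it. calibration takes no time and is no camera call; for the wrist camera it gives the pose at the moment of the call.
- job.close_job(): hands the job in; it is judged then, once.
The state is a dict: "t": time; "q": joint angles; "qd": joint speeds; "effort": joint torques, N m; "eef_pos": TCP position; "tcp_rot": TCP orientation; "ft_force": force on the tool from outside, world axes, zero at the start; "torque": the same for the moment, N m; "finger_gap": opening from 0.0 (shut) to 1.0 (fully open); "gripper_force": force on a finger pad.
Only numpy, scipy, OpenCV 4.12 (cv2) and the standard library are available. Lean on these libraries where they do the work, as an engineer would, in place of code of your own. Each camera call takes 0.05 s, during which the arm holds its last target. There are 200 camera calls.

## Working session

There is one attempt and no reset: what is moved stays moved. The work goes in short steps, Python scripts to look and compute and a shell command to move; the robot and the scene stay as the last step left them, time stands still between calls to the robot, and variables do not carry over. Pictures are saved under pics/ and viewed, at most 10 in all, crops included, and the job is handed in when it is done.

```bash
mkdir -p pics; ls
python3 - <<'E'
from plant import get_state, vision, job, robot
import cv2
for n in ("top","scene"):
    cv2.imwrite(f"pics/{n}0.png",vision.read_camera(n)[:,:,::-1])
s=get_state();print(s['t'],s['eef_pos'],s['tcp_rot'],s['ft_force'],s['finger_gap'])
for n in("top","scene"):print(vision.calibration(n))
E
```

```text
pics
0.1 [ 0.21348838 -0.50634106  0.21791858] [-3.07773847e+00 -6.22033210e-01  1.28903154e-05] [ 0.0692423   0.06521564 -0.96379145] 1.0002576243772712
{'K': array([[474.30297841,   0.        , 326.29499764],
       [  0.        , 474.30297841, 243.16317889],
       [  0.        ,   0.        ,   1.        ]]), 'rvec': array([ 2.21583989, -2.18990336,  0.0993446 ]), 'tvec': array([-0.03496685,  0.49409454,  0.92490596])}
{'K': array([[557.79835933,   0.        , 324.38105308],
       [  0.        , 557.79835933, 243.41500628],
       [  0.        ,   0.        ,   1.        ]]), 'rvec': array([ 1.9269861 , -0.79322509,  0.50478826]), 'tvec': array([-0.34034685,  0.2057516 ,  0.68487349])}
```

View pics/top0.png

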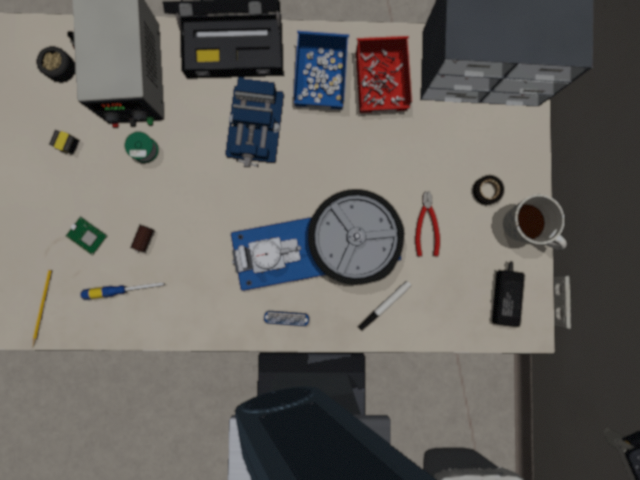

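View pics/scene0.png

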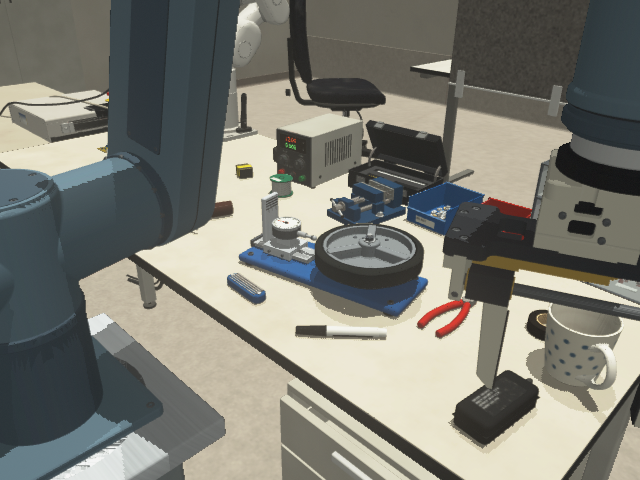

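The top view shows the stand with the wheel centred near (357,237), the dial near (266,255), and the push plate near (240,258). The marker, hex keys and cutters lie clear of the stand. I'll enlarge the crop next.

Run:
```python
import cv2
a=cv2.imread("pics/top0.png")[180:300,225:415]
cv2.imwrite("pics/c0.png",cv2.resize(a,None,fx=4,fy=4,interpolation=cv2.INTER_CUBIC))
```

```text
(no output)
```

View pics/c0.png

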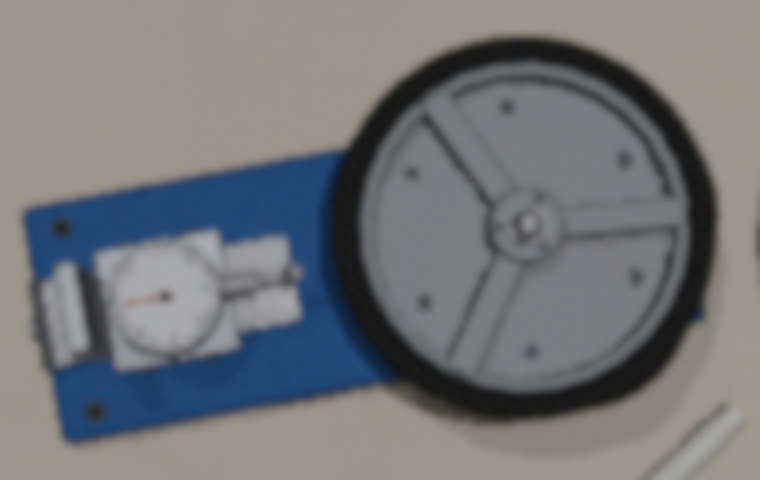

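In the crop, the nut is at (528,223), the needle pivot at (166,296), the ball tip at about (296,271), and the plate top at about (68,315). The spokes point right (655,213), upper left (440,107) and lower left (468,360).

```bash
cat > h.py <<'E'
import numpy as np, cv2
from plant import get_state, vision, job, robot
def px2w(n,uv,z,c=None):
    c=c or vision.calibration(n); R=cv2.Rodrigues(c["rvec"])[0]
    o=-R.T@c["tvec"]; d=R.T@np.linalg.inv(c["K"])@np.array([*uv,1.]); return o+d*(z-o[2])/d[2]
def w2tool(v):  # world vector -> row units
    return cv2.Rodrigues(np.array(get_state()["tcp_rot"]))[0].T@np.array(v)/0.04
E
python3 - <<'E'
from h import *
P={}
for k,(u,v),z in [("nut",(528,223),.102),("dial",(166,296),.076),("tip",(296,271),.063),("plate",(68,315),.122),("spR",(655,213),.0845),("spUL",(440,107),.0845),("spLL",(468,360),.0845)]:
    P[k]=px2w("top",(225+u/4-.375,180+v/4-.375),z);print(k,P[k].round(4))
c=P["nut"]
for k in P:
    d=(P[k]-c)[:2];print(k,np.hypot(*d).round(4),np.degrees(np.arctan2(d[1],d[0])).round(1))
print(cv2.Rodrigues(np.array(get_state()["tcp_rot"]))[0].round(3), robot.pinch_z)
E
```

```text
nut [ 0.5039 -0.0815  0.102 ]
dial [0.4699 0.0835 0.076 ]
tip [0.4829 0.0241 0.063 ]
plate [0.4593 0.1214 0.122 ]
spR [ 0.5107 -0.1418  0.0845]
spUL [ 0.5585 -0.0419  0.0845]
spLL [ 0.4419 -0.0559  0.0845]
nut 0.0 0.0
dial 0.1684 101.6
tip 0.1076 101.2
plate 0.2077 102.4
spR 0.0607 -83.6
spUL 0.0674 35.9
spLL 0.067 157.6
[[ 0.922  0.388 -0.   ]
 [ 0.388 -0.922  0.002]
 [ 0.    -0.002 -1.   ]] 0.0188
```

The geometry agrees with the spec: the tip is 107.6 mm from the axis, so the gap is 17.6 mm. The slide lies at 101.6°. I'll move over behind the plate with the gripper shut, and look for the swelling in the saved image.

```bash
python3 -m handwheel '[[[-1,0.86,-0.93,0,0],[-1,0.86,-0.93,0,0],[-1,0.86,-0.93,0,0],[-1,0.86,-0.93,0,0],[-1,0.86,-0.93,0,0],[-1,0.86,-0.93,0,0],[-1,0.86,-0.93,0,0],[-1,0.86,-0.93,0,0],[-1,0.86,-0.93,0,0],[-1,0.86,-0.93,0,0],[-1,0.86,-0.93,0,0],[-1,0.86,-0.93,0,0],[-1,0.86,-0.93,0,0],[-1,0.86,-0.93,0,0],[-1,0,0,0,0.56],[-1,0,0,0,0.56]]]' 10
cat > rad.py <<'E'
from h import *
g=cv2.imread("pics/top0.png").astype(float).max(axis=2)  # max channel: blue base & beige bright, tyre dark
c=vision.calibration("top"); n=np.array([.5039,-.0815])
def prof(n):
    out=[]
    for th in np.arange(0,360,4):
        r=np.arange(.075,.105,.0004); a=np.radians(th)
        W=np.c_[n[0]+r*np.cos(a),n[1]+r*np.sin(a),np.full_like(r,.075)]
        p=cv2.projectPoints(W,c["rvec"],c["tvec"],c["K"],None)[0][:,0].astype(np.float32)
        v=cv2.remap(g.astype(np.float32),p[:,:1],p[:,1:],cv2.INTER_CUBIC)[:,0]
        i=np.argmax(np.gradient(v)[10:])+10; m=v[i-15:i].min(); M=v[i:i+12].max()
        j=i-15+np.argmax(v[i-15:]>(m+M)/2); out.append((th,r[min(j,len(r)-1)]*1e3))
    return np.array(out)
o=prof(n);t=np.radians(o[:,0]);A=np.c_[np.ones_like(t),np.cos(t),np.sin(t)]
w=np.ones(len(t))
for _ in range(20):
    s=np.sqrt(w)[:,None]; x=np.linalg.lstsq(A*s,o[:,1]*s[:,0],rcond=None)[0]; e=o[:,1]-A@x; w=1/(1+(e/.6)**2)
print(x.round(2)); print([(int(a),round(b,1)) for a,b in zip(o[:,0],e)])
E
python3 rad.py
```

```text
t: 2.1
eef_pos: [0.4548, 0.161, 0.218]
tcp_rot: [3.125, 0.317, -0.002]
ft_force: [0.2, -0.3, 0.4]
finger_gap: 0.006
gripper_force: 0.0
[91.19 -1.52  0.17]
[(0, np.float64(0.1)), (4, np.float64(0.1)), (8, np.float64(0.1)), (12, np.float64(-0.3)), (16, np.float64(-0.4)), (20, np.float64(-0.4)), (24, np.float64(-0.1)), (28, np.float64(-0.1)), (32, np.float64(-0.6)), (36, np.float64(-1.1)), (40, np.float64(-0.7)), (44, np.float64(-0.8)), (48, np.float64(-0.9)), (52, np.float64(-1.4)), (56, np.float64(-1.1)), (60, np.float64(-1.6)), (64, np.float64(-0.9)), (68, np.float64(-0.2)), (72, np.float64(0.5)), (76, np.float64(0.4)), (80, np.float64(1.5)), (84, np.float64(2.2)), (88, np.float64(2.1)), (92, np.float64(1.6)), (96, np.float64(2.3)), (100, np.float64(3.4)), (104, np.float64(4.5)), (108, np.float64(4.0)), (112, np.float64(-2.5)), (116, np.float64(3.0)), (120, np.float64(3.3)), (124, np.float64(3.6)), (128, np.float64(3.1)), (132, np.float64(2.7)), (136, np.float64(2.6)), (140, np.float64(6.5)), (144, np.float64(5.3)), (148, np.float64(4.4)), (152, np.float64(4.0)), (156, np.float64(3.9
[... 527 characters left out ...]
, np.float64(2.1)), (248, np.float64(-0.6)), (252, np.float64(-1.3)), (256, np.float64(-1.2)), (260, np.float64(-1.1)), (264, np.float64(-1.0)), (268, np.float64(-0.5)), (272, np.float64(0.0)), (276, np.float64(0.5)), (280, np.float64(1.0)), (284, np.float64(1.1)), (288, np.float64(0.8)), (292, np.float64(0.1)), (296, np.float64(-0.2)), (300, np.float64(-0.1)), (304, np.float64(-0.0)), (308, np.float64(0.1)), (312, np.float64(0.1)), (316, np.float64(0.2)), (320, np.float64(0.3)), (324, np.float64(0.3)), (328, np.float64(0.8)), (332, np.float64(0.0)), (336, np.float64(0.1)), (340, np.float64(0.1)), (344, np.float64(0.1)), (348, np.float64(0.1)), (352, np.float64(0.1)), (356, np.float64(0.1))]
```

The outline suggests a high spot near 220° and a smaller one near 282°. They are 62° apart anticlockwise, as specified, so a clockwise turn of about 118° is needed. I'll lower behind the plate and approach it.

```bash
python3 -m handwheel '[[[-1,0,0,0.8,0],[-1,0,0,0.8,0],[-1,0,0,0.8,0],[-1,0,0,0.75,0],[-1,0,0.1,0,0],[-1,0,0.1,0,0],[-1,0,0.1,0,0],[-1,0,0,0,0]]]'
python3 - <<'E'
from h import *
cv2.imwrite("pics/top1.png",vision.read_camera("top")[:,:,::-1]);cv2.imwrite("pics/w1.png",vision.read_camera("wrist")[:,:,::-1])
a=cv2.imread("pics/top1.png")[200:300,220:340];a=cv2.resize(a,(480,400),interpolation=cv2.INTER_CUBIC)
b=cv2.resize(cv2.imread("pics/w1.png"),(320,240))
o=np.zeros((400,800,3),np.uint8);o[:,:480]=a;o[:240,480:]=b;cv2.imwrite("pics/m1.png",o)
E
```

```text
t: 3.1
eef_pos: [0.4584, 0.1481, 0.0937]
tcp_rot: [3.125, 0.318, 0.003]
ft_force: [-0.4, 0.2, -1.3]
finger_gap: 0.006
gripper_force: 0.0
```

View pics/m1.png

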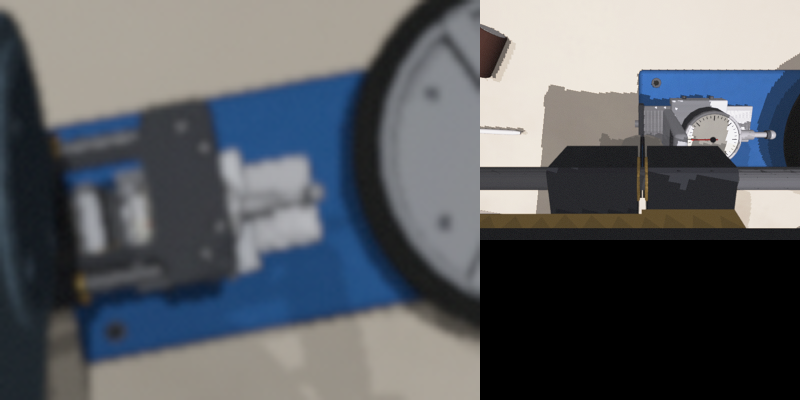

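The gripper hides the dial from the top camera, but the wrist camera sees it well, with the dial centre near (468,278) and the tip to its right. I'll creep on to contact and write a needle reader.

```bash
cat > needle.py <<'E'
from h import *
def needle(name="wrist",save=None,z=.078):
    c=vision.calibration(name); im=vision.read_camera(name)
    if save: cv2.imwrite(save,im[:,:,::-1])
    r,g,b=[im[...,i].astype(int) for i in range(3)]
    m=((r-np.maximum(g,b))>40).astype(np.uint8)
    # only red blobs standing on the slide line, in world coordinates at the dial height
    v,u=np.nonzero(m); W=np.array([px2w(name,(x,y),z,c)[:2] for x,y in zip(u,v)]) if len(u) else np.zeros((0,2))
    a=np.radians(101.6); d=np.array([np.cos(a),np.sin(a)]); L=(W-[.504,-.0815])@d; T=(W-[.504,-.0815])@[-d[1],d[0]]
    k=(L>.11)&(L<.205)&(abs(T)<.03); W=W[k]
    if len(W)<5: return None
    e=np.linalg.svd(W-W.mean(0))[2][0]; p=(W-W.mean(0))@e
    return len(W),W.mean(0).round(4),(np.degrees(np.arctan2(e[1],e[0]))%180).round(1),(np.ptp(p)*1e3).round(1),(p.mean()-np.median(p))
if __name__=="__main__":
    import sys; print(needle("wrist","pics/%s.png"%sys.argv[1])); print(np.array(get_state()["ft_force"]).round(2))
E
python3 needle.py n0
python3 -m handwheel '[[[-1,0,0.05,0,0],[-1,0,0.05,0,0],[-1,0,0.05,0,0]]]'|grep -E "pos|ft"
python3 -m handwheel '[[[-1,0,0.05,0,0],[-1,0,0.05,0,0],[-1,0,0,0,0]]]'|grep -E "pos|ft"; python3 needle.py n1
```

```text
(122, array([0.4675, 0.0948]), np.float64(102.1), np.float64(23.9), np.float64(0.00025599473983136794))
[-0.45  0.13 -0.6 ]
eef_pos: [0.4588, 0.1424, 0.0926]
ft_force: [0.0, 0.1, -0.6]
eef_pos: [0.4592, 0.1404, 0.0927]
ft_force: [-0.7, 8.5, 1.1]
(108, array([0.4677, 0.0941]), np.float64(102.9), np.float64(23.8), np.float64(0.0013061446531072735))
[-1.63  8.58  1.44]
```

```bash
python3 -m handwheel '[[[-1,0,0.06,0,0],[-1,0,0.06,0,0],[-1,0,0.06,0,0],[-1,0,0.06,0,0],[-1,0,0.06,0,0],[-1,0,0.04,0,0],[-1,0,0,0,0]]]'|grep -E "pos|ft"; python3 needle.py n2
python3 -m handwheel '[[[-1,0,0.03,0,0],[-1,0,0.03,0,0]]]'|grep -E "pos|ft"; python3 needle.py n3
```

```text
eef_pos: [0.4619, 0.1273, 0.0927]
ft_force: [-0.3, 9.0, 1.9]
(127, array([0.4722, 0.0813]), np.float64(91.8), np.float64(23.9), np.float64(0.0006130920590375135))
[-1.32  9.25  1.23]
eef_pos: [0.4622, 0.1256, 0.0927]
ft_force: [-2.4, 12.4, 1.9]
(116, array([0.4812, 0.075 ]), np.float64(33.5), np.float64(23.8), np.float64(0.00034075757474521807))
[-1.24 11.77  2.06]
```

The needle turned 69° clockwise, so the tip is pushed in 1.7 mm, a light 1.7 N. I'll back off, rise, and turn the tool so the wrist camera faces the dial.

```bash
python3 -m handwheel '[[[-1,0,-0.2,0,0],[-1,0,-0.3,0,0],[-1,0,0,-0.9,0],[-1,0,0,-0.9,0],[-1,0,0,-0.9,0],[-1,0,0,0,-1],[-1,0,0,0,-1],[-1,0,0,0,-1],[-1,0,0,0,-1],[-1,0,0,0,-1],[-1,0,0,0,-1],[-1,0,0,0,-1],[-1,0,0,0,-1],[-1,0,0,0,-1],[-1,0,0,0,0]]]'
python3 - <<'E'
from h import *
s=get_state();p=np.array(s["eef_pos"]);f=np.radians(316)
t=np.array([.504+.046*np.cos(f),-.0815+.046*np.sin(f),p[2]]);print(w2tool(t-p).round(2),s["q"])
E
```

```text
t: 7.15
eef_pos: [0.4587, 0.1427, 0.2006]
tcp_rot: [1.986, 2.434, -0.0]
ft_force: [-0.2, -0.2, -0.4]
finger_gap: 0.006
gripper_force: 0.0
[-6.67  0.64  0.  ] [ 6.91017218e-02  1.46800545e-01  1.72278456e+00 -2.36273914e-04
  1.27216783e+00 -1.32824287e-01]
```

```bash
python3 -m handwheel '[[[-1,-0.83,0.08,0,0],[-1,-0.83,0.08,0,0],[-1,-0.83,0.08,0,0],[-1,-0.83,0.08,0,0],[-1,-0.83,0.08,0,0],[-1,-0.84,0.08,0,0],[-1,-0.84,0.08,0,0],[-1,-0.84,0.08,0,0],[-1,0,0,0.9,0],[-1,0,0,0.9,0],[-1,0,0,0,0]]]'; python3 needle.py n4
```

```text
t: 8.52
eef_pos: [0.5356, -0.1127, 0.1261]
tcp_rot: [-1.985, -2.427, 0.003]
ft_force: [-0.2, -0.2, -0.2]
finger_gap: 0.005
gripper_force: 0.0
None
[ 0.49  0.96 -0.89]
```

View pics/n4.png

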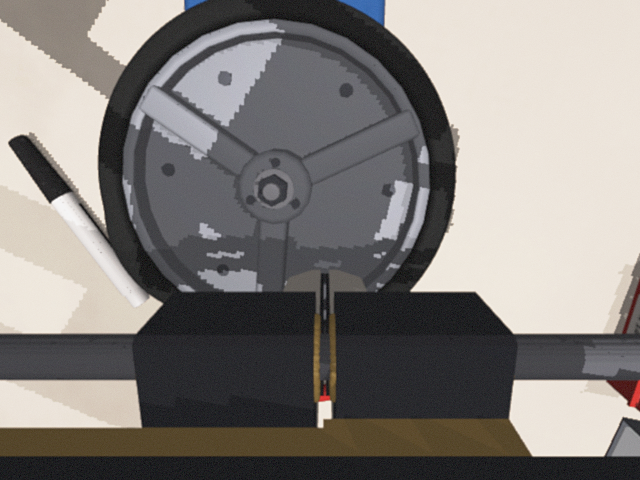

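The view confirms that the shut fingers are over the pocket to the right of the rear spoke, which runs from the hub (273,190) down to (272,290). I'll lower into the pocket and work out the clockwise arc.

```bash
python3 -m handwheel '[[[-1,0,0,0.5,0],[-1,0,0,0.5,0],[-1,0,0,0.25,0],[-1,0,0,0.1,0],[-1,0,0,0,0]]]'|grep -E "^t|pos|ft"
cat > arc.py <<'E'
from h import *
import sys
a,b,st,r=map(float,sys.argv[1:5])   # TCP angles from a to b (deg), step, end radius
s=get_state();p=np.array(s["eef_pos"])[:2];R=cv2.Rodrigues(np.array(s["tcp_rot"]))[0];c=np.array([.504,-.0815])
d=p-c;print("now r %.4f ang %.1f"%(np.hypot(*d),np.degrees(np.arctan2(d[1],d[0]))%360),np.array(s["ft_force"]).round(1))
q=p if a<0 else c+r*np.array([np.cos(np.radians(a)),np.sin(np.radians(a))])
a0=a if a>=0 else np.degrees(np.arctan2(d[1],d[0]))%360
for f in np.arange(a0-st,b-.01,-st):
    n=c+r*np.array([np.cos(np.radians(f)),np.sin(np.radians(f))]);v=R.T@np.append(n-q,0)/.04;q=n
    print("%.0f: [-1,%.2f,%.2f,0,0]"%(f,v[0],v[1]),end=", ")
E
python3 arc.py 316 168 4 .046
```

```text
t: 9.2
eef_pos: [0.5383, -0.1138, 0.0754]
tcp_rot: [1.984, 2.434, 0.0]
ft_force: [-0.5, -0.1, -0.7]
now r 0.0471 ang 316.7 [-0.5 -0.1 -0.7]
312: [-1,-0.04,-0.07,0,0], 308: [-1,-0.04,-0.07,0,0], 304: [-1,-0.03,-0.07,0,0], 300: [-1,-0.03,-0.08,0,0], 296: [-1,-0.02,-0.08,0,0], 292: [-1,-0.02,-0.08,0,0], 288: [-1,-0.01,-0.08,0,0], 284: [-1,-0.01,-0.08,0,0], 280: [-1,-0.00,-0.08,0,0], 276: [-1,0.01,-0.08,0,0], 272: [-1,0.01,-0.08,0,0], 268: [-1,0.02,-0.08,0,0], 264: [-1,0.02,-0.08,0,0], 260: [-1,0.03,-0.08,0,0], 256: [-1,0.03,-0.07,0,0], 252: [-1,0.04,-0.07,0,0], 248: [-1,0.04,-0.07,0,0], 244: [-1,0.05,-0.07,0,0], 240: [-1,0.05,-0.06,0,0], 236: [-1,0.06,-0.06,0,0], 232: [-1,0.06,-0.05,0,0], 228: [-1,0.06,-0.05,0,0], 224: [-1,0.07,-0.05,0,0], 220: [-1,0.07,-0.04,0,0], 216: [-1,0.07,-0.04,0,0], 212: [-1,0.07,-0.03,0,0], 208: [-1,0.08,-0.03,0,0], 204: [-1,0.08,-0.02,0,0], 200: [-1,0.08,-0.01,0,0], 196: [-1,0.08,-0.01,0,0], 192: [-1,0.08,-0.00,0,0], 188: [-1,0.08,0.00,0,0], 184: [-1,0.08,0.01,0,0], 180: [-1,0.08,0.01,0,0], 176: [-1,0.08,0.02,0,0], 172: [-1,0.08,0.02,0,0], 168: [-1,0.07,0.03,0,0],
```

```bash
python3 -m handwheel '[[[-1,0,0,0.07,0],[-1,-0.04,-0.07,0,0],[-1,-0.04,-0.07,0,0],[-1,-0.03,-0.07,0,0],[-1,-0.03,-0.08,0,0],[-1,-0.02,-0.08,0,0],[-1,-0.02,-0.08,0,0],[-1,-0.01,-0.08,0,0],[-1,-0.01,-0.08,0,0]]]'|grep -E "^t|pos|ft"; python3 arc.py 284 284 4 .046
```

```text
t: 10.32
eef_pos: [0.5154, -0.1267, 0.0719]
tcp_rot: [1.984, 2.435, -0.0]
ft_force: [3.2, 0.5, 0.3]
now r 0.0466 ang 284.2 [3.2 0.5 0.3]
```

Contact at about 3 N, and the wheel is turning. I'll carry on round.

```bash
python3 -m handwheel '[[[-1,-0.00,-0.08,0,0],[-1,0.01,-0.08,0,0],[-1,0.01,-0.08,0,0],[-1,0.02,-0.08,0,0],[-1,0.02,-0.08,0,0],[-1,0.03,-0.08,0,0],[-1,0.03,-0.07,0,0],[-1,0.04,-0.07,0,0]]]'|grep -E "^t|pos|ft"; python3 -m handwheel '[[[-1,0.04,-0.07,0,0],[-1,0.05,-0.07,0,0],[-1,0.05,-0.06,0,0],[-1,0.06,-0.06,0,0],[-1,0.06,-0.05,0,0]]]'|grep -E "^t|pos|ft"; python3 arc.py -1 160 4 .046; python3 needle.py n5
```

```text
t: 11.32
eef_pos: [0.4897, -0.1252, 0.0719]
tcp_rot: [1.984, 2.435, -0.0]
ft_force: [3.1, -0.9, 0.1]
t: 11.95
eef_pos: [0.4754, -0.1174, 0.0718]
tcp_rot: [-1.984, -2.435, 0.0]
ft_force: [1.4, -0.4, -0.2]
now r 0.0459 ang 231.5 [ 1.4 -0.4 -0.2]
227: [-1,0.06,-0.05,0,0], 223: [-1,0.07,-0.04,0,0], 219: [-1,0.07,-0.04,0,0], 215: [-1,0.07,-0.03,0,0], 211: [-1,0.07,-0.03,0,0], 207: [-1,0.08,-0.02,0,0], 203: [-1,0.08,-0.02,0,0], 199: [-1,0.08,-0.01,0,0], 195: [-1,0.08,-0.01,0,0], 191: [-1,0.08,-0.00,0,0], 187: [-1,0.08,0.00,0,0], 183: [-1,0.08,0.01,0,0], 179: [-1,0.08,0.01,0,0], 175: [-1,0.08,0.02,0,0], 171: [-1,0.08,0.03,0,0], 167: [-1,0.07,0.03,0,0], 163: [-1,0.07,0.04,0,0], None
[ 0.17 -0.05  0.54]
```

View pics/n5.png

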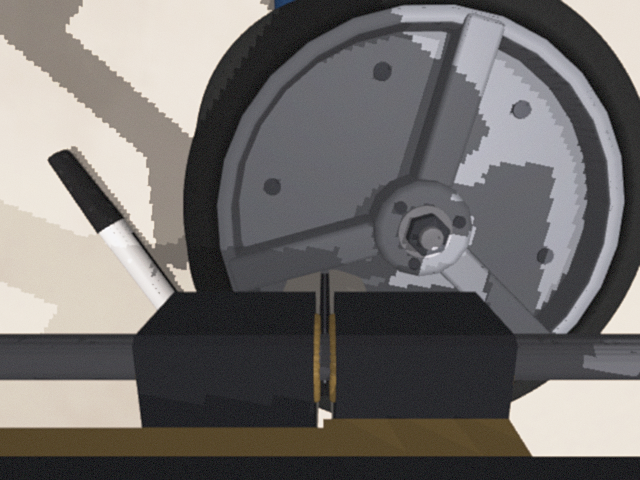

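The lead spoke now stands near 204.5°, so the wheel has turned 72°. The tyre visibly bulges at upper left, around (225,70), about 48° anticlockwise of the tip, which matches the estimate. I'll carry on and try the top camera for the needle.

```bash
python3 -m handwheel '[[[-1,0.06,-0.05,0,0],[-1,0.07,-0.04,0,0],[-1,0.07,-0.04,0,0],[-1,0.07,-0.03,0,0],[-1,0.07,-0.03,0,0]]]'|grep -E "^t|pos|ft"
python3 - <<'E'
from needle import *
print(needle("top","pics/t5.png"));print(needle("scene","pics/s5.png"))
a=cv2.imread("pics/t5.png")[180:300,220:420];b=cv2.imread("pics/s5.png")[150:330,200:450]
cv2.imwrite("pics/m5.png",np.hstack([cv2.resize(a,(400,240)),cv2.resize(b,(333,240))]))
E
```

```text
t: 12.62
eef_pos: [0.4653, -0.1056, 0.0719]
tcp_rot: [1.984, 2.435, -0.0]
ft_force: [1.5, -1.6, -0.2]
None
(5, array([0.4828, 0.0718]), np.float64(31.6), np.float64(13.2), np.float64(0.001529541596495921))
```

View pics/m5.png

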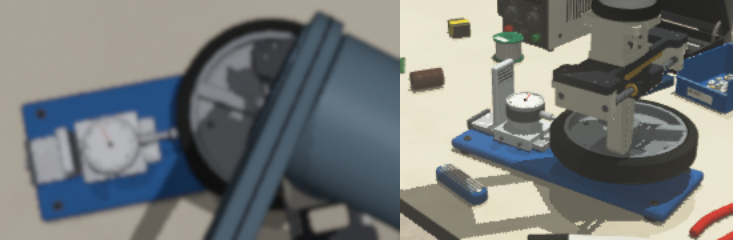

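Both cameras see the dial. The needle in the top view is faint, so I'll lower the threshold there, then go on in small steps.

```bash
sed -i 's/>40)/>(40 if name=="wrist" else 14))/' needle.py
cat > look.py <<'E'
from needle import *
import time
s=get_state();d=np.array(s["eef_pos"])[:2]-[.504,-.0815];f=np.array(s["ft_force"])
print("ang %.1f t %.2f ft"%(np.degrees(np.arctan2(d[1],d[0]))%360,s["t"]),f.round(1))
for n in("top","scene"):
    r=needle(n,"pics/l_%s_%.2f.png"%(n,s["t"]))
    if r: 
        v=r[1]-(np.array([.504,-.0815])+.1487*np.array([np.cos(np.radians(101.6)),np.sin(np.radians(101.6))]))
        print(n,r[0],r[2],r[3],"mean dir %.0f"%(np.degrees(np.arctan2(v[1],v[0]))%360))
E
python3 look.py
python3 -m handwheel '[[[-1,0.04,-0.01,0,0],[-1,0.04,-0.01,0,0],[-1,0.04,-0.01,0,0],[-1,0.04,-0.01,0,0]]]'|grep ft;python3 look.py
```

```text
ang 210.9 t 12.72 ft [ 0.8 -1.2  0.4]
scene 7 28.1 22.2 mean dir 47
ft_force: [1.5, -4.0, -2.6]
ang 204.0 t 13.32 ft [ 1.5 -4.  -2.6]
top 7 29.0 8.3 mean dir 40
scene 7 28.1 22.2 mean dir 47
```

```bash
for i in 1; do python3 -m handwheel '[[[-1,0.04,-0.01,0,0],[-1,0.04,-0.01,0,0],[-1,0.04,-0.01,0,0]]]'|grep ft;python3 look.py; python3 -m handwheel '[[[-1,0.04,-0.01,0,0],[-1,0.04,0,0,0]]]'|grep ft;python3 look.py;  python3 -m handwheel '[[[-1,0.04,0,0,0],[-1,0.04,0,0,0]]]'|grep ft;python3 look.py; done
```

```text
ft_force: [2.2, -8.2, -4.0]
ang 199.3 t 13.80 ft [ 2.2 -8.2 -4. ]
top 10 171.5 13.1 mean dir 12
scene 11 167.9 23.1 mean dir 350
ft_force: [3.3, -9.3, -3.2]
ang 196.0 t 14.15 ft [ 3.3 -9.3 -3.2]
top 7 128.8 11.8 mean dir 321
scene 12 124.6 21.7 mean dir 281
ft_force: [3.6, -9.9, -2.2]
ang 192.2 t 14.50 ft [ 3.6 -9.9 -2.2]
top 5 100.4 13.0 mean dir 271
scene 10 94.2 22.9 mean dir 252
```

The needle has gone through about 114° of the roughly 126–140° expected, so the top is near. I'll use finer steps.

```bash
python3 -m handwheel '[[[-1,0.03,0,0,0],[-1,0.02,0,0,0]]]'|grep ft;python3 look.py; python3 -m handwheel '[[[-1,0.02,0,0,0],[-1,0.02,0,0,0]]]'|grep ft;python3 look.py
```

```text
ft_force: [2.8, -9.2, -2.4]
ang 189.6 t 14.85 ft [ 2.8 -9.2 -2.4]
scene 9 78.4 15.2 mean dir 238
ft_force: [2.5, -8.6, -1.4]
ang 187.4 t 15.20 ft [ 2.5 -8.6 -1.4]
scene 11 74.0 23.3 mean dir 235
```

```bash
python3 -m handwheel '[[[-1,0.02,0,0,0],[-1,0.02,0,0,0]]]'|grep ft;python3 look.py
```

```text
ft_force: [2.0, -7.7, 0.1]
ang 185.1 t 15.55 ft [ 2.  -7.7  0.1]
scene 8 76.2 14.2 mean dir 240
```

The needle peaked and has just started back, so the high spot is at the tip within 1–2°. I'll back off the spoke, lift, and check.

```bash
python3 -m handwheel '[[[-1,-0.1,0,0,0],[-1,-0.15,0,0,0],[-1,0,0,0,0],[-1,0,0,-0.5,0],[-1,0,0,-0.9,0],[-1,0,0,-0.9,0],[-1,0,0,-0.6,0],[-1,-0.6,0.8,0,0],[-1,-0.6,0.8,0,0],[-1,-0.6,0.8,0,0],[-1,0,0,0,0],[-1,0,0,0,0]]]'|grep -E "^t|pos|ft";python3 look.py
python3 - <<'E'
import glob,cv2,numpy as np
t=sorted(glob.glob("pics/l_top_*"),key=lambda s:float(s[11:-4]))[-1]; s=t.replace("top","scene")
cv2.imwrite("pics/m6.png",np.hstack([cv2.resize(cv2.imread(t)[190:290,225:345],(480,400),interpolation=2),cv2.resize(cv2.imread(s)[190:270,240:304],(320,400),interpolation=2)]))
E
```

```text
t: 17.15
eef_pos: [0.5673, -0.1443, 0.1871]
tcp_rot: [-1.983, -2.434, 0.001]
ft_force: [-0.6, 0.9, 0.3]
ang 315.2 t 17.15 ft [-0.6  0.9  0.3]
scene 11 82.5 16.2 mean dir 242
```

View pics/m6.png

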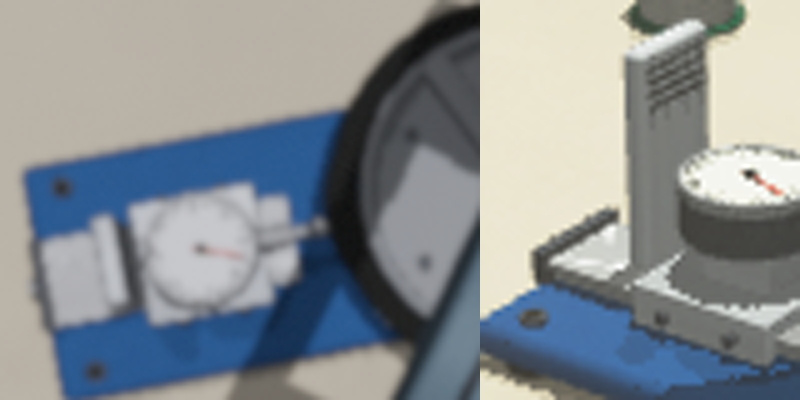

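```bash
python3 -m handwheel '[[[-1,0,0,0,0],[-1,0,0,0,0],[-1,0,0,0,0],[-1,0,0,0,0]]]'|grep -E "^t|ft";python3 look.py
```

```text
t: 17.75
tcp_rot: [1.984, 2.435, 0.0]
ft_force: [0.2, -0.0, 0.7]
ang 315.4 t 17.75 ft [ 0.2 -0.   0.7]
top 5 80.9 11.2 mean dir 252
scene 11 82.5 16.2 mean dir 242
```

The needle is steady, about 0.2 mm below its peak, well inside the 0.6 mm tolerance.

```bash
python3 -c "from plant import job; print(job.close_job())"
```

```text
the job is handed in; nothing more can be done
None
```

I handed the job in with the wheel at rest and its high spot under the gauge tip: the needle was steady about 0.2 mm below its peak (tip load about 5 N), the arm was clear, and the hand-in call returned no verdict.

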